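# Fit the stop sleeve and set the length gauge

## Task

Push the yellow stop sleeve all the way down onto the upright spigot of the length gauge. Then take the black handle so that its orange lock button is squeezed in, pull the boom out until the orange pointer stands over the middle of the red clip on the scale (not the blue one), and finish while holding it still there with the button squeezed, as the spring would draw it back. Leave the other things on the bench where they are.

Things in the scene. Friction and masses are not known exactly. Their poses are not given: they have to be found in the camera images.
- gauge: Length gauge fixed to the bench: base plate 6 mm thick (x -175 to +345, y -32 to +60 mm) with a blue square tube (x -160 to +20, 22 mm wide, top 72 mm up) from which a steel boom slides. Origin on the bench under the tube's axis; +x = the way the boom extends, z up. White scale strip, ticks every 10 mm, top 8 mm up, at x +145 to +330, y +30 to +56 mm.
- lock_button (a joint): Orange lock button on the +y side of the black handle, travel in m: 0 out, 0.006 fully in (moves along the gauge's -y). The lock is free above about 0.004. Spring: 2.7 N at first, 8 N fully in; a grip of 15 to 30 N squeezes it home.
- handle_grip (a point): Middle of the grip on the black handle, moving with the boom, 58 mm above the bench; axes as the gauge's. Handle 36 mm long in x, 22 to 75 mm up; plain face at y -14 mm, button face (28 mm long, 42 to 72 mm up) at y +20 mm out, +14 mm home. Squeeze along y, fingers from above: 34 mm wide, 28 mm and centred here once home. Free beside it down to 10 mm above the bench.
- boom: Sliding boom: steel bar, black handle with orange lock button, nose block with spigot and pointer, all in one. Its origin is the gauge's origin moved along the gauge's +x by the extension: 0 parked and locked (the start), 155 mm fully out. A spring draws it back with 2 to 3 N. A tooth on the button's tongue catches behind a lug at the tube's mouth: to leave the parked place the button must be squeezed in.
- spigot_seat (a point): Foot of the upright steel spigot, on its axis, on the flat top (36 x 30 mm) of the boom's nose block, 45 mm above the bench and 85 mm beyond the grip point along the gauge's +x; z up. The spigot is 14 mm in diameter, 36 mm high, tapering to 5 mm over its top 10 mm. Nothing within 65 mm of it stands higher than the block.
- sleeve: Loose yellow plastic sleeve, a tube standing upright on the bench: 30 mm outer diameter (34 mm flange over the lowest 5 mm), bore 18 mm, 42 mm high, 60 g. Origin at the centre of its underside, z along its axis. Fully home, its underside rests on the nose block (origin at spigot_seat).
- pointer_tip (a point): Tip of the orange pointer needle (3 mm wide) at the foot of the spigot on the nose block's +y side, moving with the boom 18 mm above the bench, over the scale; axes as the gauge's. It has the same gauge x as the spigot.
- red_clip: Red clip, fixed across the scale: 10 mm wide along the gauge's x, 30 mm long, its top 12 mm above the bench. Origin at the centre of its underside, axes as the gauge's. The pointer must end over it (50 to 140 mm of extension).
- blue_clip: Blue clip of the same shape for another length; not wanted. It may lie nearer or farther than the red one.
- solder_reel: Bystander: white reel, 62 mm across, 56 mm high. Origin under its centre.
- glue_bottle: Bystander: white bottle with red tip, 31 mm across, 112 mm high. Origin under its centre.
- bit_block: Bystander: green block with steel bits, 54 x 84 x 31 mm. Origin under its centre.
- tape_roll: Bystander: black roll of tape, 62 mm across, 18 mm high. Origin under its centre.
- led_driver: Bystander: blue box, 54 x 56 x 19 mm. Origin under its centre.
- marker_red: Bystander: white marker pen with red cap, 14 x 124 x 16 mm, lying. Origin under its centre.

How it is judged:
By the outcome, as a careful person would: the job done as asked, in the order asked, and still so for the second after the job is handed in, while the arm keeps its last pose, push and grip.
It also fails if it takes over 54 s, if anything falls off the work surface, if the arm or the gripper's body presses on something with over 40 N, if the wrist force passes 120 N, or if a joint passes its speed limit or range.

## Robot

A 6-joint arm with a two-finger parallel gripper is mounted at the origin on the work surface; the furniture and walls round the work are solid. World frame = base frame: x ahead of the robot, y to its left, z up, the work surface at z = 0. Lengths are in m, angles in rad, forces in N, time in s.
With the tool pointing down it reaches from about 0.325 to 0.85 m from the base axis. Payload 4.4 kg.
Tool frame: the origin (TCP) lies on the centre line of the jaws, within the pads' length; the fingertips stand 17 mm ahead of it and the grasp point (between the pads) lies 2 mm behind it; z points along the fingers, y is the line along which they close (so a half turn about z gives the same grasp; the last joint's range is limited). The gripper opens to 94 mm and grips with 3 to 60 N. Pads are 16 mm wide; open, the fingers measure 119 mm over their backs; the gripper's body (75 mm by 177 mm) begins 78 mm behind the grasp point.
Start: joints at [-1.413, 0.207, 1.542, -0, 1.393, -0.15], TCP at [0.175, -0.548, 0.222] pointing down, gripper open.
Joint ranges: [-2.73, 2.73], [-0.86, 2.22], [0.23, 2.46], [-1.11, 4.25], [0.08, 2.63], [-2.82, 2.82]. Speed limits (rad/s): [2.79, 2.79, 3.14, 3.14, 3.14, 3.14].

## Interface

Orientations are given as a unit quaternion [w, x, y, z].
In Python, from station import sensors, viewer, workorder gives the robot as it stands.
- The arm moves only by the tool send_rows, never from a script. Its argument "increments" is a list of rows, each a list of 6 numbers: the shift along the world's x, y, z in m, then the turn, a rotation vector about the world's x, y, z in degrees. In form: [[tx, ty, tz, wx, wy, wz], ...]. A call has 1 to 10 rows; each row shifts and turns the commanded pose from where the row before left it; what a row does not reach is not made up. A row lasts 1/12 s, in which the tool goes at most 41.7 mm and 7.16 degrees, less where a joint would pass 70% of its speed; a pose out of reach is approached as far as the arm can. A call is refused whole if a number of a shift passes 0.0417 or a number of a turn 7.16, either way. A call with a gripper value outside its range is refused whole. "hand" is the finger opening in m, from 0 to 0.094, set as the call begins (left out, the last holds). The fingers move at their own pace and stop on an object; "newtons" is the grip in N (left out, the last holds). Time passes only in rows, so rows that do not move let the fingers close. It gives the time, the measured TCP pose, the force and the opening at its end, in the units of the state.
- sensors.get_obs(): the state, without advancing time (a new reading comes with each control period).
- viewer.get_image(name): name is "side" or "top" or "wrist"; returns the picture (420x560x3 uint8, blue, green, red); there is no depth.
- viewer.calibration(name): a dict with "vfov" (degrees; the focal length in pixels is half the picture's height over the tangent of half this angle, whatever the lens; pixels are square), "cx", "cy" (the principal point, pixels), "R" (3x3) and "t" (3): a world point X has camera coordinates R X + t. Camera axes: x right, y down, z forward; pixel columns grow to the right and rows downward; lengths in m; the calibration is good to about 2 mm. A picture is of the moment at which its call begins: read the wrist's pose just before it. calibration takes no time and is no camera call; for the wrist camera it gives the pose at the moment of the call.
- workorder.sign_off(): hands the job in, once; it reports no verdict.
The state is a dict: "t": time; "q": joint angles; "qvel": joint speeds; "joint_torque": joint torques, N m; "tool_pos": TCP position; "tcp_rot": TCP orientation; "force": force on the tool from outside, world axes, zero at the start; "wrist_torque": the same for the moment, N m; "opening": opening from 0.0 (shut) to 1.0 (fully open).
Only numpy, scipy, OpenCV 4.12 (cv2) and the standard library are available. Lean on these libraries where they do the work, as an engineer would, in place of code of your own. Each camera call takes 0.05 s, during which the arm holds its last target. There are 200 camera calls.

## Working session

There is one attempt and no reset: what is moved stays moved. The work goes in short steps, Python scripts to look and compute and a tool call to move; the robot and the scene stay as the last step left them, time stands still between calls to the robot, and variables do not carry over. Pictures are saved under pics/ and viewed, on a budget of 10 in all, crops included, one or two more only if the job needs it, and the job is handed in when it is done.

Besides the shell and the picture viewer there is one more tool, called after "Emit:" by a JSON object that holds its "api" and its "payload", one argument or row to a line. send_rows: Moves the arm, as the interface text tells. Its arguments: {"type":"object","properties":{"increments":{"type":"array","items":{"type":"array","items":{"type":"number"}}},"hand":{"type":"number"},"newtons":{"type":"number"}},"required":["increments"]}

```bash
mkdir -p pics
cat > h.py <<'E'
import numpy as np, cv2
from station import sensors, viewer, workorder
def K(c):
    f=210/np.tan(np.radians(c["vfov"])/2); return f
def ray(c,u,v,z):
    R=np.array(c["R"]);t=np.array(c["t"]);f=K(c)
    d=R.T@np.array([(u-c["cx"])/f,(v-c["cy"])/f,1]);o=-R.T@t
    return o+d*(z-o[2])/d[2]
def proj(c,X):
    p=np.array(c["R"])@np.array(X)+np.array(c["t"]);f=K(c)
    return p[:2]/p[2]*f+[c["cx"],c["cy"]]
E
python3 - <<'E'
from h import *
print({k:np.round(v,3) if not isinstance(v,(int,float)) else v for k,v in sensors.get_obs().items()})
for n in("top","side"):
    c=viewer.calibration(n);im=viewer.get_image(n);cv2.imwrite(f"pics/{n}0.png",im);print(n,c)
E
```

```text
{'t': 0.0, 'q': array([-1.413,  0.207,  1.543, -0.   ,  1.393, -0.15 ]), 'qvel': array([-0.001, -0.001,  0.001, -0.003, -0.001,  0.002]), 'joint_torque': array([-0.0000e+00, -3.7088e+01, -2.8141e+01,  7.0000e-02,  3.6000e-02,
       -0.0000e+00]), 'tool_pos': array([ 0.175, -0.547,  0.221]), 'tcp_rot': array([-0.001,  0.988,  0.154, -0.   ]), 'force': array([ 1.237, -0.02 ,  0.038]), 'wrist_torque': array([ 0.016, -0.007, -0.025]), 'opening': 0.9997091442669542}
top {'vfov': 42.93107272291024, 'cx': 283.01740875588894, 'cy': 208.88521337472386, 'R': array([[-1.46711063e-02, -9.99890251e-01, -2.06011235e-03],
       [-9.79101301e-01,  1.47839849e-02, -2.02835097e-01],
       [ 2.02843293e-01, -9.58756595e-04, -9.79210743e-01]]), 't': array([0.03231603, 0.50715008, 1.63754052])}
side {'vfov': 42.0075277506616, 'cx': 276.2711463020972, 'cy': 201.9152776839267, 'R': array([[ 0.99645726, -0.0830706 ,  0.01312287],
       [-0.04225516, -0.62943499, -0.77590341],
       [ 0.07271476,  0.77260007, -0.63071522]]), 't': array([-0.50803553,  0.07172908,  1.92967357])}
```

View pics/top0.png

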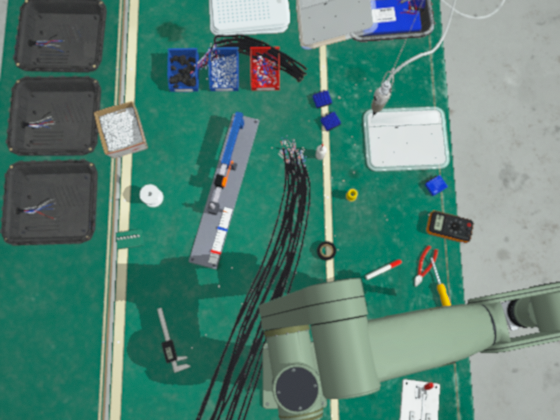

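View pics/side0.png

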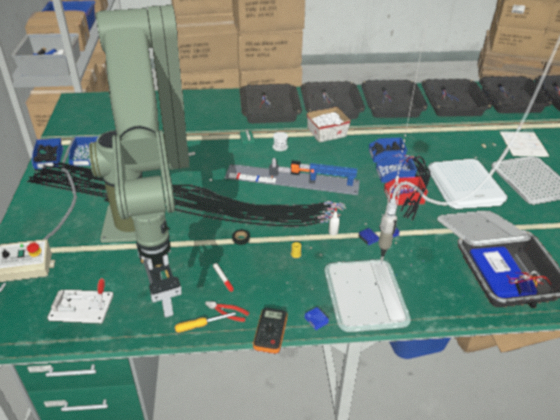

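The top view shows the gauge from about (237,115) to (205,265), its boom pointing down the image towards the robot. The sleeve is at (352,195) in the top view and (296,250) in the side view. The handle is near (222,182) and the clips near (215,233).

Run:
```python
from h import *
ct=viewer.calibration("top");cs=viewer.calibration("side")
t=cv2.imread("pics/top0.png");s=cv2.imread("pics/side0.png")
def blobs(im,lo,hi,box,amin=8):
    h=cv2.cvtColor(im,cv2.COLOR_BGR2HSV);m=cv2.inRange(h,lo,hi);x0,y0,x1,y1=box
    k=np.zeros_like(m);k[y0:y1,x0:x1]=m[y0:y1,x0:x1]
    n,_,st,ce=cv2.connectedComponentsWithStats(k);return [(tuple(np.round(ce[i],1)),st[i].tolist()) for i in range(1,n) if st[i][4]>=amin]
print("yel top",[(b,np.round(ray(ct,*b[0],.03),3)) for b in blobs(t,(20,110,80),(34,255,255),(335,180,370,210))])
print("yel side",[(b,np.round(ray(cs,*b[0],.025),3)) for b in blobs(s,(20,110,80),(34,255,255),(280,235,310,265))])
for n,lo,hi,z in(("or",(5,140,120),(18,255,255),.06),("red",(0,140,90),(4,255,255),.012),("red2",(172,120,90),(180,255,255),.012),("blue",(100,130,60),(125,255,255),.012)):
    print(n,[(b,np.round(ray(ct,*b[0],z),3)) for b in blobs(t,lo,hi,(190,110,260,270),4)])
    print(n,"side",[(b,np.round(ray(cs,*b[0],z),3)) for b in blobs(s,lo,hi,(225,155,365,195),4)])
for p in((234,113),(257,119),(191,261),(214,267)): print(p,np.round(ray(ct,*p,.006),3))
a=cv2.resize(t[100:275,175:275],None,fx=3.4,fy=3.4,interpolation=2)
b=cv2.resize(s[150:200,220:365],None,fx=3,fy=3,interpolation=2)
o=np.zeros((595,790,3),np.uint8);o[:595,:340]=a;o[:150,345:345+435]=b
o[200:500,345:745]=cv2.resize(t[165:240,310:410],None,fx=4,fy=4,interpolation=2)
cv2.imwrite("pics/crop0.png",o)
```

```text
yel top [(((np.float64(351.4), np.float64(194.6)), [346, 189, 12, 12, 107]), array([ 0.556, -0.196,  0.03 ]))]
yel side [(((np.float64(295.9), np.float64(249.6)), [291, 242, 10, 16, 136]), array([ 0.557, -0.203,  0.025]))]
or [(((np.float64(231.6), np.float64(162.2)), [231, 161, 2, 3, 5]), array([0.661, 0.187, 0.06 ])), (((np.float64(229.5), np.float64(167.5)), [229, 166, 2, 4, 6]), array([0.644, 0.194, 0.06 ])), (((np.float64(223.9), np.float64(181.2)), [222, 177, 5, 10, 40]), array([0.599, 0.212, 0.06 ]))]
or side [(((np.float64(296.5), np.float64(168.3)), [291, 164, 18, 9, 83]), array([0.604, 0.204, 0.06 ]))]
red [(((np.float64(215.1), np.float64(251.7)), [211, 250, 10, 4, 20]), array([0.38 , 0.243, 0.012]))]
red side []
red2 []
red2 side []
blue [(((np.float64(232.5), np.float64(136.9)), [221, 112, 23, 53, 428]), array([0.763, 0.19 , 0.012])), (((np.float64(222.4), np.float64(228.5)), [218, 227, 10, 4, 19]), array([0.454, 0.221, 0.012]))]
blue side [(((np.float64(334.3), np.float64(171.3)), [311, 163, 46, 22, 472]), array([0.76 , 0.241, 0.012]))]
(234, 113) [0.85  0.185 0.006]
(257, 119) [0.828 0.108 0.006]
(191, 261) [0.352 0.321 0.006]
(214, 267) [0.332 0.247 0.006]
```

View pics/crop0.png

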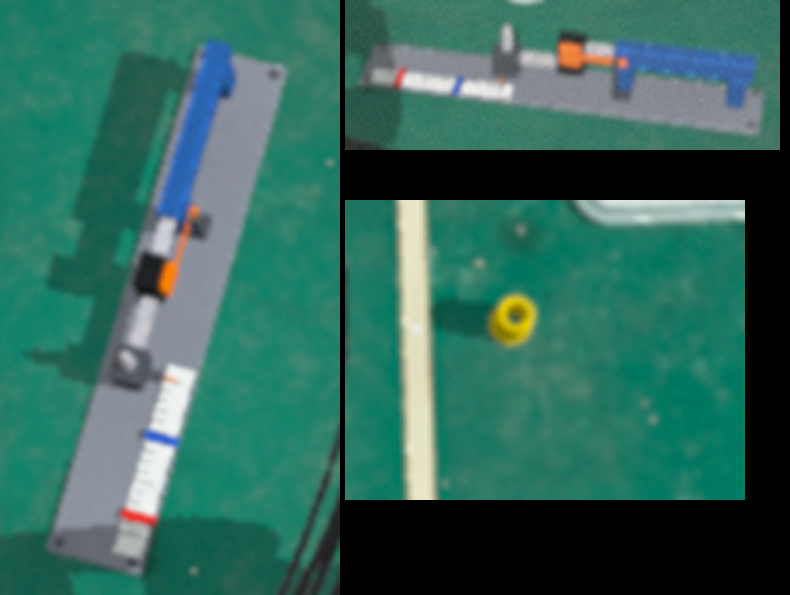

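Crop: the pointer is at about (172,379), the blue clip at (160,438) is the near one, and the red clip at (138,517) is farther out. Gauge +x lies at about 164.5° in the world. Next I move above the sleeve and turn the jaws to the gauge's y.

Emit:
{"api": "send_rows", "payload": {
  "increments": [
    [0.019,0.0175,0,0,0,-1.66],
    [0.019,0.0175,0,0,0,-1.66],
    [0.019,0.0175,0,0,0,-1.66],
    [0.019,0.0175,0,0,0,-1.66],
    [0.019,0.0175,0,0,0,-1.66],
    [0.019,0.0175,0,0,0,-1.66],
    [0.019,0.0175,0,0,0,-1.66],
    [0.019,0.0175,0,0,0,-1.66],
    [0.019,0.0175,0,0,0,-1.66],
    [0.019,0.0175,0,0,0,-1.66]
  ],
  "hand": 0.07,
  "newtons": 20
}}

```text
t: 0.93
tool_pos: [0.3653, -0.3715, 0.2219]
tcp_rot: [-0.0, 1.0, 0.009, -0.0]
force: [0.1, 0.3, 1.7]
opening: 0.746
```

Emit:
{"api": "send_rows", "payload": {
  "increments": [
    [0.019,0.0175,0,0,0,-1.66],
    [0.019,0.0175,0,0,0,-1.66],
    [0.019,0.0175,0,0,0,-1.66],
    [0.019,0.0175,0,0,0,-1.66],
    [0.019,0.0175,0,0,0,-1.66],
    [0.019,0.0175,0,0,0,-1.66],
    [0.019,0.0175,0,0,0,-1.66],
    [0.019,0.0175,0,0,0,-1.66],
    [0.019,0.0175,0,0,0,-1.66],
    [0.019,0.0175,0,0,0,-1.66]
  ]
}}

```text
t: 1.77
tool_pos: [0.5552, -0.1965, 0.2218]
tcp_rot: [-0.0, 0.991, -0.136, -0.001]
force: [0.3, 0.2, 0.4]
opening: 0.742
```

Run:
```python
from h import *
import time
print({k:np.round(v,3) for k,v in sensors.get_obs().items() if k in("t","q","tool_pos","tcp_rot","force")})
c=viewer.calibration("wrist");im=viewer.get_image("wrist");cv2.imwrite("pics/w1.png",im);print(c)
print("campos",-np.array(c["R"]).T@c["t"])
h=cv2.cvtColor(im,cv2.COLOR_BGR2HSV);m=cv2.inRange(h,(20,110,80),(34,255,255))
n,_,st,ce=cv2.connectedComponentsWithStats(m)
for i in range(1,n):
    if st[i][4]>100: print(st[i],ce[i],ray(c,*ce[i],.042))
```

```text
{'t': np.float64(1.767), 'q': array([-0.487,  0.237,  1.506, -0.   ,  1.4  ,  1.356]), 'tool_pos': array([ 0.555, -0.197,  0.222]), 'tcp_rot': array([-0.   ,  0.991, -0.136, -0.001]), 'force': array([0.349, 0.214, 0.417])}
{'vfov': 68.09040703911153, 'cx': 268.98854142717386, 'cy': 211.00050166314742, 'R': array([[-2.68245964e-01, -9.63350457e-01,  1.21773851e-05],
       [-9.33301947e-01,  2.59882057e-01,  2.47807974e-01],
       [-2.38729090e-01,  6.64621238e-02, -9.68809170e-01]]), 't': array([-0.03995706,  0.54268018,  0.53466898])}
campos [ 0.62340718 -0.21506073  0.38351222]
[256 175  27  32 644] [269.11801242 190.53571429] [ 0.56191205 -0.19809157  0.042     ]
[107 296  31  65 895] [118.45586592 328.17430168] [0.4436914  0.03111286 0.042     ]
[401 296  31  65 838] [419.70167064 328.62052506] [ 0.34162073 -0.33305478  0.042     ]
[ 184  376  362   18 3777] [390.47100874 386.50013238] [ 0.26471763 -0.28235501  0.042     ]
```

View pics/w1.png

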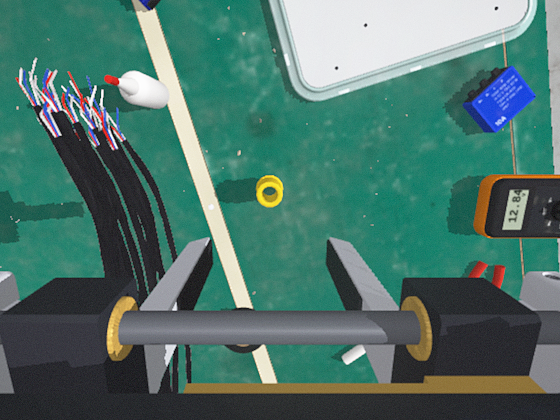

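The sleeve stands free at pixel (269,190), with the bottle well off at (140,88). I'll descend to 0.12 m and refine its position with one more measurement.

Emit:
{"api": "send_rows", "payload": {
  "increments": [
    [0.0035,-0.0015,-0.02,0,0,0],
    [0,0,-0.02,0,0,0],
    [0,0,-0.02,0,0,0],
    [0,0,-0.02,0,0,0],
    [0,0,-0.02,0,0,0],
    [0,0,0,0,0,0]
  ]
}}

```text
t: 2.32
tool_pos: [0.5544, -0.1974, 0.1171]
tcp_rot: [-0.002, 0.991, -0.135, -0.005]
force: [-0.8, 0.1, -0.5]
opening: 0.744
```

Run:
```python
from h import *
o=sensors.get_obs();print(o["t"],o["tool_pos"])
c=viewer.calibration("wrist");im=viewer.get_image("wrist");cv2.imwrite("pics/w2.png",im)
h=cv2.cvtColor(im,cv2.COLOR_BGR2HSV);m=cv2.inRange(h,(20,110,80),(34,255,255));m[:, :215]=0;m[:,330:]=0;m[300:]=0
cs,hi=cv2.findContours(m,cv2.RETR_CCOMP,cv2.CHAIN_APPROX_NONE)
for k,hh in zip(cs,hi[0]):
    if len(k)>20:
        print(cv2.boundingRect(k),hh[3]);
        b=cv2.boundingRect(k)
        print(" bottom@.042",ray(c,b[0]+b[2]/2,b[1]+b[3],.042)," top@.0",ray(c,b[0]+b[2]/2,b[1],.0),"top@.042",ray(c,b[0]+b[2]/2,b[1],.042))
        if len(k)>4: print(cv2.fitEllipse(k))
print(c["R"],-np.array(c["R"]).T@c["t"])
```

```text
2.3167 [ 0.5544057  -0.19743558  0.1170791 ]
(250, 189, 37, 47) -1
 bottom@.042 [ 0.5437815  -0.19343897  0.042     ]  top@.0 [ 0.57303462 -0.20139937  0.        ] top@.042 [ 0.58072814 -0.20368513  0.042     ]
((268.05523681640625, 212.1343536376953), (37.594139099121094, 47.56088638305664), 0.7176109552383423)
(260, 207, 17, 10) 0
 bottom@.042 [ 0.55907637 -0.19768059  0.042     ]  top@.0 [ 0.55677969 -0.1968915   0.        ] top@.042 [ 0.56692761 -0.19985792  0.042     ]
((267.9496765136719, 211.58065795898438), (8.95997428894043, 15.515886306762695), 90.21917724609375)
[[-0.26684801 -0.96373661 -0.00197198]
 [-0.93161829  0.25742986  0.25654867]
 [-0.2467377   0.07029664 -0.9665293 ]] [ 0.62398712 -0.21653744  0.27815673]
```

View pics/w2.png

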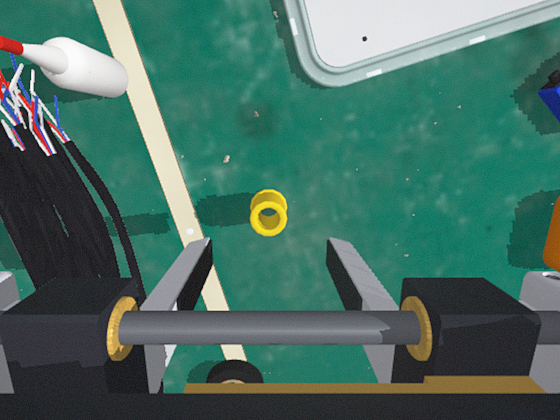

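The sleeve's top rim is around (268,218). The near and far edges together put its centre at (0.5575, -0.197). I descend now.

Emit:
{"api": "send_rows", "payload": {
  "increments": [
    [0,0,-0.02,0,0,0],
    [0,0,-0.02,0,0,0],
    [0,0,-0.02,0,0,0],
    [0,0,-0.015,0,0,0],
    [0,0,0,0,0,0],
    [0,0,0,0,0,0]
  ]
}}

```text
t: 2.87
tool_pos: [0.5584, -0.1995, 0.048]
tcp_rot: [-0.0, 0.991, -0.135, -0.0]
force: [-0.7, -0.0, -0.0]
opening: 0.744
```

Emit:
{"api": "send_rows", "payload": {
  "increments": [
    [-0.001,0.002,-0.012,0,0,0],
    [0,0,-0.011,0,0,0],
    [0,0,0,0,0,0],
    [0,0,0,0,0,0]
  ]
}}

```text
t: 3.2
tool_pos: [0.5566, -0.1969, 0.0238]
tcp_rot: [-0.0, 0.991, -0.135, -0.001]
force: [0.4, 0.1, -0.1]
opening: 0.747
```

Emit:
{"api": "send_rows", "payload": {
  "increments": [
    [0,0,0,0,0,0],
    [0,0,0,0,0,0],
    [0,0,0,0,0,0],
    [0,0,0,0,0,0],
    [0,0,0,0,0,0],
    [0,0,0,0,0,0],
    [0,0,0,0,0,0],
    [0,0,0,0,0,0]
  ],
  "hand": 0.0
}}

```text
t: 3.87
tool_pos: [0.5573, -0.1974, 0.0246]
tcp_rot: [0.0, 0.991, -0.135, 0.0]
force: [0.0, -0.4, 1.9]
opening: 0.321
```

Emit:
{"api": "send_rows", "payload": {
  "increments": [
    [0,0,0.01,0,0,0],
    [0,0,0.02,0,0,0],
    [0,0,0.02,0,0,0],
    [0,0,0.025,0,0,0],
    [0,0,0.025,0,0,0],
    [0,0,0.025,0,0,0],
    [0,0,0.025,0,0,0],
    [0,0,0,0,0,0]
  ]
}}

```text
t: 4.53
tool_pos: [0.5609, -0.1991, 0.1816]
tcp_rot: [0.002, 0.991, -0.135, 0.006]
force: [0.8, -0.8, -0.2]
opening: 0.316
```

Sleeve held, with the opening at 29.7 mm. I move over to the spigot.

Emit:
{"api": "send_rows", "payload": {
  "increments": [
    [-0.002,0.022,0.006,0,0,0],
    [-0.002,0.022,0.006,0,0,0],
    [-0.002,0.022,0.006,0,0,0],
    [-0.002,0.022,0.006,0,0,0],
    [-0.002,0.022,0.006,0,0,0],
    [-0.002,0.022,0.006,0,0,0],
    [-0.002,0.022,0.006,0,0,0],
    [-0.002,0.022,0.006,0,0,0],
    [-0.002,0.022,0.006,0,0,0],
    [-0.002,0.022,0.006,0,0,0]
  ]
}}

```text
t: 5.37
tool_pos: [0.5364, 0.0238, 0.234]
tcp_rot: [-0.0, 0.991, -0.135, -0.001]
force: [-0.3, 0.3, -0.3]
opening: 0.321
```

Emit:
{"api": "send_rows", "payload": {
  "increments": [
    [-0.002,0.022,0,0,0,0],
    [-0.002,0.022,0,0,0,0],
    [-0.002,0.022,0,0,0,0],
    [-0.002,0.022,0,0,0,0],
    [-0.002,0.022,0,0,0,0],
    [-0.002,0.022,0,0,0,0],
    [-0.002,0.022,0,0,0,0],
    [-0.002,0.022,0,0,0,0],
    [-0.002,0.022,0,0,0,0],
    [-0.002,0.022,0,0,0,0]
  ]
}}

```text
t: 6.2
tool_pos: [0.5164, 0.2436, 0.2336]
tcp_rot: [0.0, 0.991, -0.135, -0.001]
force: [-0.1, 0.1, -1.3]
opening: 0.325
```

Emit:
{"api": "send_rows", "payload": {
  "increments": [
    [0,0,0,0,0,0],
    [0,0,0,0,0,0],
    [0,0,0,0,0,0],
    [0,0,0,0,0,0]
  ]
}}

```text
t: 6.53
tool_pos: [0.5172, 0.2416, 0.2341]
tcp_rot: [0.0, 0.991, -0.135, -0.0]
force: [0.1, 0.5, -0.8]
opening: 0.323
```

Run:
```python
from h import *
o=sensors.get_obs();print(o["t"],o["tool_pos"],o["tcp_rot"])
c=viewer.calibration("wrist");np.save("c3.npy",c,allow_pickle=True);im=viewer.get_image("wrist");cv2.imwrite("pics/w3.png",im)
```

```text
6.5333 [0.51720868 0.24162314 0.2340922 ] [ 3.78097203e-04  9.90782671e-01 -1.35460295e-01 -2.54216119e-04]
```

View pics/w3.png

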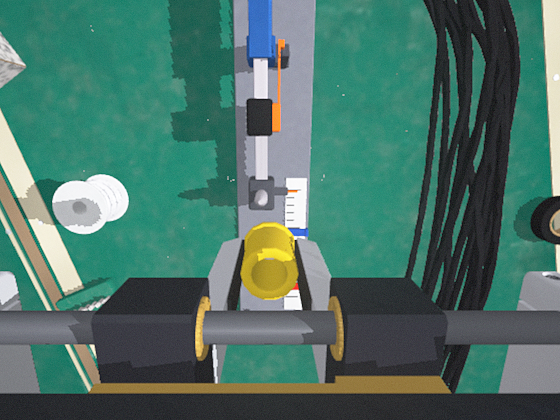

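The spigot leans down the picture on its block at about (262,197). The block spans columns 249 to 275, with its lower edge near row 209. I compute positions from these.

Run:
```python
from h import *
c=np.load("c3.npy",allow_pickle=True).item();im=cv2.imread("pics/w3.png")
g=cv2.cvtColor(im,cv2.COLOR_BGR2GRAY)
print("col262",[(r,int(g[r,262])) for r in range(172,216,1)])
for r in(192,198,202,205):print(r,g[r,244:282].tolist())
h=cv2.cvtColor(im,cv2.COLOR_BGR2HSV);m=cv2.inRange(h,(4,140,120),(18,255,255));m[215:]=0
n,_,st,ce=cv2.connectedComponentsWithStats(m)
for i in range(1,n):
    if st[i][4]>8: print("or",st[i],ce[i].round(1))
R=np.array(c["R"]);
e=np.array([np.cos(np.radians(164.5)),np.sin(np.radians(164.5))])
far=ray(c,262,209.5,.045);print("block far edge",far,"-> seat",far[:2]-.018*e)
for v in(202,205,207):print("tip",v,ray(c,262,v,.081))
for u in(249,275.5):print("block side",ray(c,u,200,.045))
for v in(20,200):
  for u0 in(236,312):print(u0,v,ray(c,u0,v,.006))
S=sensors.get_obs()["tool_pos"]
print("sleeve bottom proj",proj(c,[S[0],S[1],S[2]-.0246]),"top",proj(c,[S[0],S[1],S[2]+.0174]))
```

```text
col262 [(172, 222), (173, 221), (174, 223), (175, 223), (176, 224), (177, 224), (178, 231), (179, 178), (180, 72), (181, 93), (182, 100), (183, 98), (184, 99), (185, 100), (186, 100), (187, 102), (188, 98), (189, 124), (190, 160), (191, 167), (192, 175), (193, 180), (194, 185), (195, 187), (196, 198), (197, 205), (198, 217), (199, 224), (200, 229), (201, 227), (202, 224), (203, 223), (204, 192), (205, 152), (206, 118), (207, 97), (208, 98), (209, 102), (210, 139), (211, 166), (212, 159), (213, 157), (214, 163), (215, 156)]
192 [116, 117, 113, 119, 98, 70, 73, 73, 78, 77, 70, 72, 116, 146, 157, 150, 162, 166, 175, 183, 192, 196, 155, 114, 100, 104, 102, 102, 110, 107, 112, 109, 113, 113, 109, 110, 110, 112]
198 [118, 115, 120, 124, 96, 71, 77, 76, 73, 72, 106, 146, 158, 154, 154, 162, 182, 202, 217, 220, 223, 222, 225, 170, 92, 100, 104, 109, 108, 105, 141, 164, 160, 161, 164, 159, 163, 157]
202 [119, 115, 116, 118, 106, 74, 76, 81, 92, 95, 104, 121, 137, 143, 204, 234, 227, 223, 224, 226, 226, 220, 193, 132, 96, 103, 106, 105, 107, 107, 139, 167, 161, 163, 161, 162, 162, 167]
205 [146, 141, 157, 173, 135, 78, 91, 97, 97, 100, 100, 99, 103, 108, 115, 126, 140, 151, 152, 159, 137, 105, 99, 100, 107, 107, 103, 105, 107, 98, 139, 167, 165, 158, 159, 164, 165, 164]
or [272  39  13  93 416] [277.2  93.5]
or [288 190   9   2  18] [292.  190.5]
block far edge [0.50299216 0.25434102 0.045     ] -> seat [0.5203375  0.24953073]
tip 202 [0.51915825 0.24897044 0.081     ]
tip 205 [0.51608274 0.24984438 0.081     ]
tip 207 [0.51402402 0.25042939 0.081     ]
block side [0.51789245 0.26570933 0.045     ]
block side [0.50968643 0.23623481 0.045     ]
236 20 [0.71190091 0.22606561 0.006     ]
312 20 [0.68913136 0.14410868 0.006     ]
236 200 [0.514868   0.28647958 0.006     ]
312 200 [0.48871584 0.19254581 0.006     ]
sleeve bottom proj [269.76424513 245.90521186] top [270.05083561 275.46432287]
```

Emit:
{"api": "send_rows", "payload": {
  "increments": [
    [0.001,0.004,-0.025,0,0,0],
    [0.001,0.004,-0.025,0,0,0],
    [0,0,-0.025,0,0,0],
    [0,0,-0.022,0,0,0],
    [0,0,-0.013,0,0,0],
    [0,0,0,0,0,0],
    [0,0,0,0,0,0],
    [0,0,0,0,0,0]
  ]
}}

```text
t: 7.25
tool_pos: [0.5204, 0.2504, 0.1257]
tcp_rot: [-0.0, 0.991, -0.135, 0.001]
force: [-0.4, 0.6, -0.6]
opening: 0.323
```

Run:
```python
from h import *
o=sensors.get_obs();print(o["t"],o["tool_pos"],o["force"])
c=viewer.calibration("wrist");w=viewer.get_image("wrist");s=viewer.get_image("side")
S=o["tool_pos"];print("sleeve bottom",proj(c,[S[0],S[1],S[2]-.0246]),"spigot top",proj(c,[.519,.2495,.081]))
o=np.zeros((420,800,3),np.uint8);o[:,:400]=w[:,80:480];o[:400,400:]=cv2.resize(s[130:230,240:340],None,fx=4,fy=4,interpolation=2)
cv2.imwrite("pics/w4.png",o)
```

```text
7.25 [0.52038241 0.25043245 0.12573628] [-0.43162518  0.60085896 -0.64502454]
sleeve bottom [269.78712042 246.09933001] spigot top [271.55040168 237.37383829]
```

View pics/w4.png

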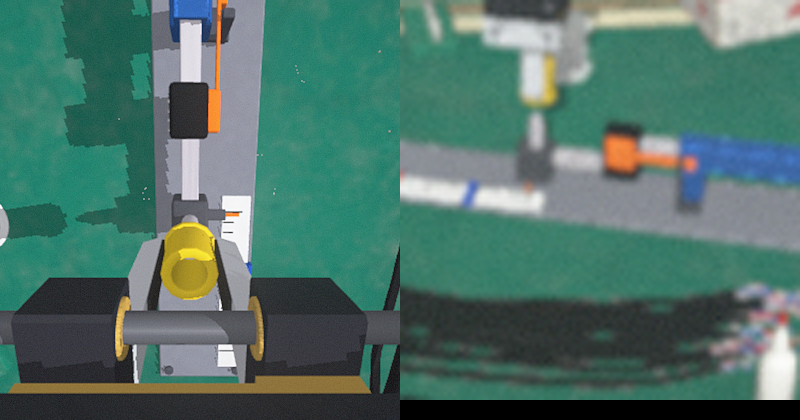

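The sleeve hangs directly over the spigot: column 190 in the wrist part, and columns 539 and 537 in the side part. I lower it.

Emit:
{"api": "send_rows", "payload": {
  "increments": [
    [-0.001,-0.001,-0.006,0,0,0],
    [0,0,-0.006,0,0,0],
    [0,0,-0.006,0,0,0],
    [0,0,-0.006,0,0,0],
    [0,0,-0.006,0,0,0],
    [0,0,0,0,0,0],
    [0,0,0,0,0,0]
  ]
}}

```text
t: 7.93
tool_pos: [0.5178, 0.2496, 0.0937]
tcp_rot: [0.0, 0.991, -0.135, -0.001]
force: [-0.4, -0.1, -0.3]
opening: 0.319
```

Emit:
{"api": "send_rows", "payload": {
  "increments": [
    [0,0,-0.005,0,0,0],
    [0,0,-0.005,0,0,0],
    [0,0,-0.005,0,0,0],
    [0,0,-0.004,0,0,0],
    [0,0,0,0,0,0],
    [0,0,0,0,0,0]
  ]
}}

```text
t: 8.43
tool_pos: [0.5179, 0.2496, 0.075]
tcp_rot: [0.0, 0.991, -0.135, -0.0]
force: [1.3, 0.8, -0.5]
opening: 0.321
```

Emit:
{"api": "send_rows", "payload": {
  "increments": [
    [0,0,-0.002,0,0,0],
    [0,0,-0.002,0,0,0],
    [0,0,-0.001,0,0,0],
    [0,0,0,0,0,0],
    [0,0,0,0,0,0]
  ]
}}

```text
t: 8.85
tool_pos: [0.5182, 0.2497, 0.0704]
tcp_rot: [0.0, 0.991, -0.135, -0.0]
force: [0.3, -0.1, -0.4]
opening: 0.324
```

Emit:
{"api": "send_rows", "payload": {
  "increments": [
    [0,0,-0.001,0,0,0],
    [0,0,-0.001,0,0,0],
    [0,0,0,0,0,0],
    [0,0,0,0,0,0]
  ]
}}

```text
t: 9.18
tool_pos: [0.5186, 0.2498, 0.0695]
tcp_rot: [-0.0, 0.991, -0.135, 0.0]
force: [-2.6, -1.2, 5.7]
opening: 0.325
```

Contact is felt at 5.7 N with the underside at the block top, so the sleeve is home. Now I release, rise and go to the handle.

Emit:
{"api": "send_rows", "payload": {
  "increments": [
    [0,0,0,0,0,0],
    [0,0,0,0,0,0],
    [0,0,0,0,0,0],
    [0,0,0,0,0,0],
    [0,0,0.01,0,0,0],
    [0,0,0.02,0,0,0],
    [0,0,0.025,0,0,0],
    [0,0,0.025,0,0,0],
    [0,0,0.02,0,0,0]
  ],
  "hand": 0.07
}}

```text
t: 9.93
tool_pos: [0.5189, 0.2499, 0.1711]
tcp_rot: [-0.0, 0.991, -0.135, 0.001]
force: [-0.3, -0.1, 0.3]
opening: 0.746
```

Emit:
{"api": "send_rows", "payload": {
  "increments": [
    [0.016,-0.0045,0,0,0,0],
    [0.016,-0.0045,0,0,0,0],
    [0.016,-0.0045,0,0,0,0],
    [0.016,-0.0045,0,0,0,0],
    [0.018,-0.0045,0,0,0,0],
    [0,0,0,0,0,0],
    [0,0,0,0,0,0],
    [0,0,0,0,0,0]
  ]
}}

```text
t: 10.6
tool_pos: [0.5994, 0.2274, 0.1684]
tcp_rot: [0.0, 0.991, -0.135, -0.001]
force: [0.1, -0.3, -0.8]
opening: 0.743
```

Run:
```python
from h import *
o=sensors.get_obs();print(o["t"],o["tool_pos"],o["force"])
c=viewer.calibration("wrist");np.save("c5.npy",c,allow_pickle=True);w=viewer.get_image("wrist");s=viewer.get_image("side");cv2.imwrite("pics/wraw5.png",w);cv2.imwrite("pics/s5.png",s)
h=cv2.cvtColor(w,cv2.COLOR_BGR2HSV);m=cv2.inRange(h,(5,140,120),(17,255,255))
n,_,st,ce=cv2.connectedComponentsWithStats(m)
for i in range(1,n):
    if st[i][4]>30: print("or",st[i],ce[i].round(1))
k=cv2.inRange(h,(0,0,0),(180,255,45));k[260:]=0;k[:,:215]=0;k[:,325:]=0
n,_,st,ce=cv2.connectedComponentsWithStats(k)
for i in range(1,n):
    if st[i][4]>200: print("blk",st[i],ce[i].round(1))
print("grip@.075 exp",proj(c,[.601,.227,.075]))
o=np.zeros((420,800,3),np.uint8);o[:,:400]=w[:,80:480];o[:400,400:]=cv2.resize(s[130:230,240:340],None,fx=4,fy=4,interpolation=2)
cv2.imwrite("pics/w5.png",o)
```

```text
10.6 [0.59940437 0.22738164 0.1684426 ] [ 0.0686209  -0.27594981 -0.7578857 ]
or [282 127  16 102 555] [288.3 187.9]
or [298 276  11   3  31] [302.8 276.9]
blk [253 185  28  49 336] [260.8 209.4]
grip@.075 exp [269.45783004 215.32710404]
```

View pics/w5.png

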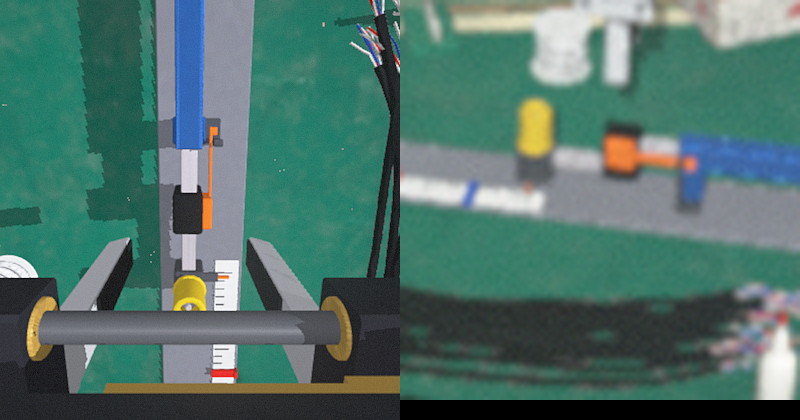

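The sleeve sits fully on the block in both views. The handle is at columns 253–282 and rows 185–234 (full-frame pixels), the pointer at (303,277), and the red clip near (305,372).

Run:
```python
from h import *
c=np.load("c5.npy",allow_pickle=True).item();w=cv2.imread("pics/wraw5.png")
e=np.array([np.cos(np.radians(164.5)),np.sin(np.radians(164.5))]);nn=np.array([-e[1],e[0]])
p=ray(c,267.5,234,.075)[:2];print("grip",p-.018*e)
h=cv2.cvtColor(w,cv2.COLOR_BGR2HSV)
m=cv2.inRange(h,(0,140,90),(4,255,255))|cv2.inRange(h,(174,140,90),(180,255,255));m[:360]=0;m[383:]=0;m[:,:280]=0;m[:,330:]=0
ys,xs=np.nonzero(m);print("red box",xs.min(),xs.max(),ys.min(),ys.max())
b=cv2.inRange(h,(100,130,60),(125,255,255));b[:240]=0;b[383:]=0;b[:,:285]=0;b[:,:285]=0;b[:,325:]=0
ys2,xs2=np.nonzero(b);print("blue",xs2.min() if len(xs2) else None,ys2.min() if len(ys2) else None,ys2.max() if len(ys2) else None)
r=ray(c,xs.mean(),ys.mean(),.012)[:2]
tip=ray(c,304,277,.018)[:2]; seat=np.array([.519,.2495])
print("red",r,"tip",tip,"ext via tip",(r-tip)@e,"ext via seat",(r-seat)@e, "y",(r-seat)@nn)
# old top view and w3
ct=viewer.calibration("top")
r2=ray(ct,215.1,251.7,.012)[:2];b2=ray(ct,222.4,228.5,.012)[:2];print("top ext red",(r2-seat)@e,"blue",(b2-seat)@e)
```

```text
grip [0.6026939  0.22827253]
red box 291 317 368 378
blue None None None
red [0.38153079 0.24369401] tip [0.50850006 0.2131798 ] ext via tip 0.13050602484765852 ext via seat 0.13091793248285713 y 0.04233187801174666
top ext red 0.13251594991195792 blue 0.05454736080130202
```

Emit:
{"api": "send_rows", "payload": {
  "increments": [
    [0.002,0,-0.02,0,0,0],
    [0,0,-0.02,0,0,0],
    [0,0,-0.02,0,0,0],
    [0,0,-0.02,0,0,0],
    [0,0,-0.02,0,0,0],
    [0,0,-0.01,0,0,0],
    [0,0,0,0,0,0],
    [0,0,0,0,0,0],
    [0,0,0,0,0,0]
  ]
}}

```text
t: 11.45
tool_pos: [0.6032, 0.2276, 0.06]
tcp_rot: [-0.0, 0.991, -0.135, 0.001]
force: [0.1, -0.3, -0.5]
opening: 0.744
```

Emit:
{"api": "send_rows", "payload": {
  "increments": [
    [-0.001,0,-0.003,0,0,0],
    [0,0,0,0,0,0],
    [0,0,0,0,0,0],
    [0,0,0,0,0,0],
    [0,0,0,0,0,0],
    [0,0,0,0,0,0],
    [0,0,0,0,0,0],
    [0,0,0,0,0,0],
    [0,0,0,0,0,0],
    [0,0,0,0,0,0]
  ],
  "hand": 0.0,
  "newtons": 25
}}

```text
t: 12.28
tool_pos: [0.6015, 0.2277, 0.0557]
tcp_rot: [-0.0, 0.991, -0.135, 0.0]
force: [0.2, 2.8, 1.6]
opening: 0.287
```

Opening is about 27 mm, so the button is home. I pull out about 125 mm first.

Emit:
{"api": "send_rows", "payload": {
  "increments": [
    [-0.005,0.0014,0,0,0,0],
    [-0.01,0.0028,0,0,0,0],
    [-0.01,0.0028,0,0,0,0],
    [-0.01,0.0028,0,0,0,0],
    [-0.01,0.0028,0,0,0,0],
    [-0.01,0.0028,0,0,0,0],
    [0,0,0,0,0,0],
    [0,0,0,0,0,0]
  ]
}}

```text
t: 12.95
tool_pos: [0.5462, 0.2433, 0.0557]
tcp_rot: [-0.001, 0.991, -0.135, 0.001]
force: [3.7, 4.2, -1.0]
opening: 0.288
```

Emit:
{"api": "send_rows", "payload": {
  "increments": [
    [-0.01,0.0028,0,0,0,0],
    [-0.01,0.0028,0,0,0,0],
    [-0.01,0.0028,0,0,0,0],
    [-0.01,0.0028,0,0,0,0],
    [-0.01,0.0028,0,0,0,0],
    [-0.01,0.0028,0,0,0,0],
    [-0.005,0.0014,0,0,0,0],
    [0,0,0,0,0,0],
    [0,0,0,0,0,0]
  ]
}}

```text
t: 13.7
tool_pos: [0.4821, 0.2614, 0.0557]
tcp_rot: [-0.001, 0.991, -0.135, 0.001]
force: [3.3, 3.8, -2.3]
opening: 0.284
```

Run:
```python
from h import *
o=sensors.get_obs();print(o["t"],o["tool_pos"],o["force"],o["opening"])
c=viewer.calibration("wrist");w=viewer.get_image("wrist");s=viewer.get_image("side");t=viewer.get_image("top")
for n,i in(("w",w),("s",s),("t",t)):cv2.imwrite(f"pics/{n}6raw.png",i)
o=np.zeros((600,800,3),np.uint8);o[:420,:400]=w[:,130:530]
o[:320,400:]=cv2.resize(s[145:205,210:285],(400,320),interpolation=2)
o[325:600,400:750]=cv2.resize(t[215:270,180:250],(350,275),interpolation=2)
cv2.imwrite("pics/w6.png",o)
```

```text
13.7 [0.48207557 0.26135247 0.05572795] [ 3.28043187  3.83016627 -2.33069511] 0.28390482363821523
```

View pics/w6.png

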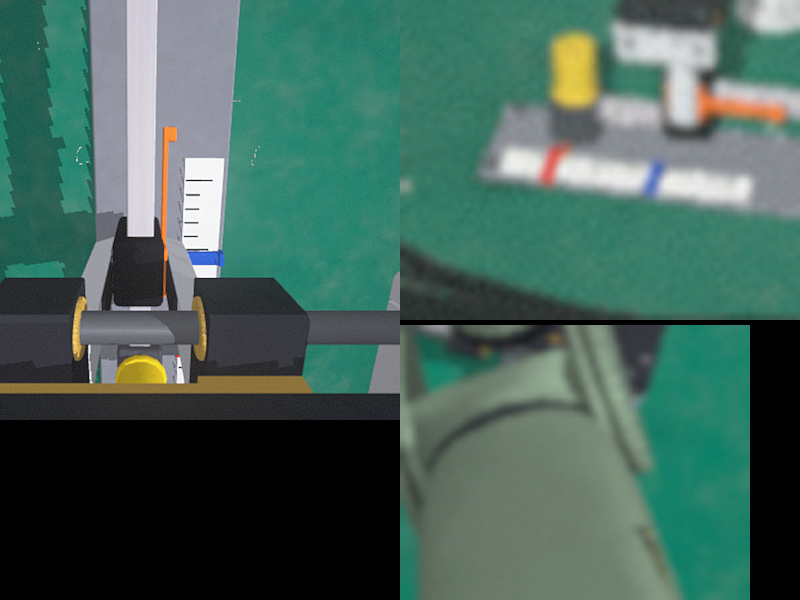

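The wrist view shows the handle held and the tongue clear of the lug. In the side view the nose with the sleeve at crop (575,70) is near the red clip at (553,165). I compute the remaining distance from the side view and the earlier measures.

Run:
```python
from h import *
cs=viewer.calibration("side")
e=np.array([np.cos(np.radians(164.5)),np.sin(np.radians(164.5)),0]);nn=np.array([-e[1],e[0],0]);seat=np.array([.519,.2495,.045])
def rplane(u,v,y):
    a=ray(cs,u,v,0);b=ray(cs,u,v,1);d=b-a;s=(y-(a-seat)@nn)/(d@nn);return a+s*d
def mean(im,lo,hi,box):
    h=cv2.cvtColor(im,cv2.COLOR_BGR2HSV);m=cv2.inRange(h,lo,hi);x0,y0,x1,y1=box
    ys,xs=np.nonzero(m[y0:y1,x0:x1]);return xs.mean()+x0,ys.mean()+y0,len(xs),(xs.min()+x0,xs.max()+x0,ys.min()+y0,ys.max()+y0)
for n in("s5","s6raw"):
    s=cv2.imread(f"pics/{n}.png")
    y=mean(s,(20,110,80),(34,255,255),(225,140,300,190));P=rplane(y[0],y[1],0);print(n,"sleeve",y,P,"xg",(P-seat)@e)
    for lo,hi in(((0,110,90),(6,255,255)),((170,110,90),(180,255,255))):
        try:
            r=mean(s,lo,hi,(215,165,260,185));Q=ray(cs,r[0],r[1],.012);print(" red",r,Q,"xg",(Q-seat)@e,(Q-seat)@nn)
        except Exception as ex: print(ex)
t=cv2.imread("pics/w3.png");c=np.load("c3.npy",allow_pickle=True).item()
w=cv2.imread("pics/wraw5.png");g=cv2.cvtColor(w,cv2.COLOR_BGR2GRAY)
w6=cv2.imread("pics/w6raw.png")
h=cv2.cvtColor(w6,cv2.COLOR_BGR2HSV);b=cv2.inRange(h,(100,130,60),(125,255,255));b[:,:315]=0;b[:,355:]=0;b[300:]=0;b[:240]=0
ys,xs=np.nonzero(b);c6=viewer.calibration("wrist");B=ray(c6,xs.mean(),ys.mean(),.012);print("blue w6",(B-seat)@e,ys.min(),ys.max())
h=cv2.cvtColor(t,cv2.COLOR_BGR2HSV);b=cv2.inRange(h,(100,130,60),(125,255,255));b[:,:285]=0;b[:,310:]=0;b[:220]=0;b[245:]=0
ys,xs=np.nonzero(b);B=ray(c,xs.mean(),ys.mean(),.012);print("blue w3",(B-seat)@e,ys.min(),ys.max())
```

```text
s5 sleeve (np.float64(273.44117647058823), np.float64(161.61764705882354), 102, (np.int64(270), np.int64(277), np.int64(155), np.int64(168))) [0.51880523 0.24955401 0.06308934] xg 0.00020211853800297325
 red (np.float64(237.9), np.float64(175.3), 10, (np.int64(237), np.int64(239), np.int64(173), np.int64(178))) [0.37933565 0.23868219 0.012     ] xg 0.13169388697252013 0.047748047304272505
zero-size array to reduction operation minimum which has no identity
s6raw sleeve (np.float64(242.61764705882354), np.float64(157.7549019607843), 102, (np.int64(239), np.int64(258), np.int64(142), np.int64(164))) [0.40060744 0.28233316 0.06392102] xg 0.1228609581050253
 red (np.float64(238.0909090909091), np.float64(175.0909090909091), 11, (np.int64(237), np.int64(240), np.int64(173), np.int64(178))) [0.38011802 0.24001015 0.012     ] xg 0.13129485050686132 0.04625930655970965
zero-size array to reduction operation minimum which has no identity
blue w6 0.05438482673316207 250 266
blue w3 0.05476228845003704 228 236<stdin>:8: RuntimeWarning: Mean of empty slice.
  ret = ret.dtype.type(ret / rcount)
```

All estimates agree on about 131 mm, and the TCP travel so far is 124 mm. I pull 7 mm more.

Emit:
{"api": "send_rows", "payload": {
  "increments": [
    [-0.0034,0.0009,0,0,0,0],
    [-0.0034,0.0009,0,0,0,0],
    [0,0,0,0,0,0],
    [0,0,0,0,0,0],
    [0,0,0,0,0,0],
    [0,0,0,0,0,0]
  ]
}}

```text
t: 14.35
tool_pos: [0.4757, 0.2631, 0.0557]
tcp_rot: [-0.001, 0.991, -0.135, 0.001]
force: [2.7, 4.8, -2.7]
opening: 0.29
```

Run:
```python
from h import *
o=sensors.get_obs();print(o["t"],o["tool_pos"],o["force"],o["opening"],np.abs(o["qvel"]).max())
e=np.array([np.cos(np.radians(164.5)),np.sin(np.radians(164.5)),0]);nn=np.array([-e[1],e[0],0]);seat=np.array([.519,.2495,.045])
print("ext tcp",(o["tool_pos"]-[.6015,.2277,.0557])@e)
s=viewer.get_image("side");w=viewer.get_image("wrist");cs=viewer.calibration("side");cw=viewer.calibration("wrist")
h=cv2.cvtColor(s,cv2.COLOR_BGR2HSV);m=cv2.inRange(h,(20,110,80),(34,255,255));m[:150]=0;m[190:]=0;m[:,:225]=0;m[:,252:]=0
ys,xs=np.nonzero(m);a=ray(cs,xs.mean(),ys.mean(),0);b=ray(cs,xs.mean(),ys.mean(),1);d=b-a
P=a+d*(-((a-seat)@nn)/(d@nn));print("sleeve",len(xs),(P-seat)@e,P[2])
o=np.zeros((560,800,3),np.uint8);o[:,:]=cv2.resize(s[148:190,215:275],(800,560),interpolation=2)
cv2.imwrite("pics/w7.png",o);cv2.imwrite("pics/w7w.png",w)
```

```text
14.35 [0.47570901 0.26310411 0.05569563] [ 2.69533976  4.78360229 -2.67092744] 0.2898757302569193 0.0015576231090786619
ext tcp 0.13067736139920563
sleeve 103 0.1308842288505866 0.06346797963424126
```

View pics/w7.png

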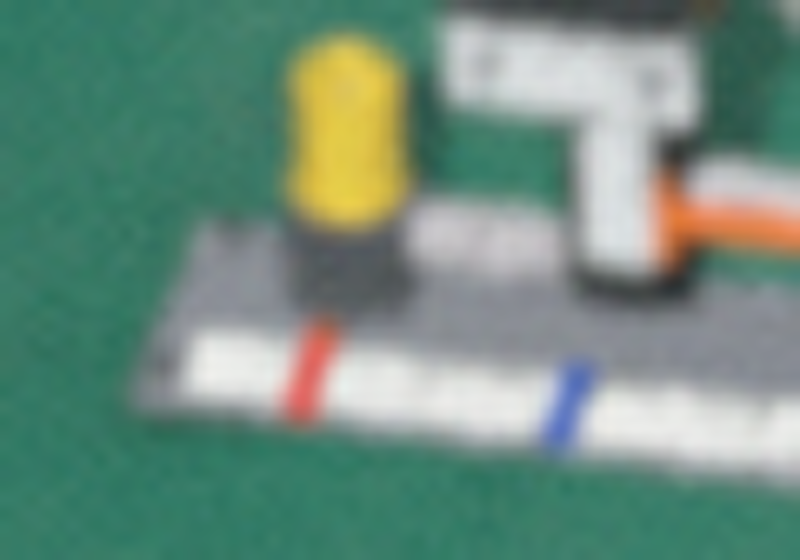

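The sleeve is home and the nose block is in line with the red clip; its lower end is at (300,415) and its upper end at (325,325). No orange needle shows on the white beside the clip. Sleeve-based extension is 130.9 mm against the clip at about 131.2 mm. The arm is still, so I hand in.

```bash
python3 -c "
from h import *
print(workorder.sign_off()); o=sensors.get_obs(); print(o['t'],o['opening'],o['tool_pos'])"
```

```text
the job is handed in; nothing more can be done
None
the job is handed in; nothing more can be done
```

I put the yellow sleeve on the spigot, gripped the handle with the button squeezed, and pulled the boom out to the red clip. I handed in at about 14.4 s while still holding it there.

- **Sleeve:** I lowered it until contact at about 6 N with its underside at the block top. Two later views show it sitting on the block.
- **Button:** the grip was set to 25 N and the jaws closed to about 27 mm against the 28 mm expected, so the button is home. The boom also left its parked place.
- **Extension:** arm travel gave 130.7 mm and the sleeve in the side camera gave 130.9 mm. The red clip measured 130.5 to 132.5 mm across the views, mostly around 131 mm.
- **Other objects:** I did not knowingly touch any other object. I did not check each one again after the moves.

The needle could not be resolved directly against the red clip in the final picture. Its position is inferred from these measurements and from no orange showing on the white beside the clip. A sideways load of about 5 N remained on the grip at the end.

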